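# Seal the test cell in the screw press

## Task

Slide the test cell into the small screw press, gently, until its carrier rests fully home against the stop. Then turn the crank clockwise until the white indicator tab on the side of the press has popped out about 12 mm, and stop there: the black band on the tab must not come out. Do not touch the tab, leave the crank free and the other things on the bench where they are.

Things in the scene. Friction and masses are not known exactly. Their poses are not given: they have to be found in the camera images.
- press: Grey bench press with a vertical screw, fixed to the bench. Origin on the bench under the screw axis, z up; x runs along the channel towards the stop, y to the left. Base plate x -150 to 65 mm, y -65 to 65, 12 mm high; channel 60 mm wide, rail tops at z 24; its floor, at z 12, is a sprung plate that sinks up to 4 mm under the clamp. Bridge: x -23 to 23, y -62 to 62, z 78 to 108 mm.
- stop: Steel block at the far (+x) end of the channel, 14 x 62 mm, its top 31 mm above the bench, fixed to the press; its origin and axes are the press's own, and in them its face towards the robot lies at x 35 mm. Pressing on it with more than 25 N damages the cell: sliding takes 1 to 3 N, so slide slowly until 5 to 10 N is felt.
- post_mid (a point): Centre of the carrier's upright aluminium grip post: 30 mm along x, 12 mm across y, 45 mm high (centre 42, foot 20, top 65 mm above the bench). Axes as the carrier's, x to the far end; the far edge is 165 mm ahead of this point. Home against the stop, this point lies at x -130 mm, y 0 in the press's frame; it starts 25 to 60 mm short of that.
- cell_top (a point): Centre of the top of the steel test cell, 48 mm round, 46 mm above the bench, fixed on the far end of the carrier, 130 mm ahead of the grip post. The carrier (loose, 0.4 kg) is an aluminium plate 185 x 56 x 8 mm that lies in the channel and slides along it. Home, this point is under the screw.
- crank_pivot (a point): On the screw axis, top of the flat crank arm, 130 mm above the bench. Clockwise from above tightens and lowers the press's round foot 5 mm a turn. It needs 2 to 5 N at the knob and stays where it is left. The foot starts at an unknown height, 2 to 9 mm above the cell: one to three turns in all. The knob's circle is unhindered.
- knob_mid (a point): Centre of the crank's upright black knob, a cylinder 20 mm across and 40 mm high (z 132 to 172 mm, centre 152 mm above the bench), 45 mm from the screw axis. It spins freely on its pin, so the hand need not turn with it.
- tab (a joint): How far the sprung white indicator tab stands out of its sleeve (m). Stays flush (0) until the foot bears on the cell with 50 N, then pops: 30 mm of tab for each further turn of the crank, so 8 mm out a quarter turn after it starts, 18 mm at 0.6 turn. Right at 8 to 18 mm, best about 12; past 18 mm a black band comes out: over-tight. Stays as the crank is left.
- tab_tip (a point): Outer end of the indicator tab, 16 mm wide, 10 mm high, on the left (+y) side of the press's bridge, 94 mm above the bench, 98 mm from the screw axis along the press's y when flush. It moves out along +y.
- gasket: Bystander: brown-red rubber gasket ring, 40 mm across, 6 mm high, lying beside the press. Origin at the centre of its underside.
- vial: Bystander: small capped glass vial, 26 mm across, 50 mm high, beside the press. Origin at the centre of its underside.
- dish: Bystander: shallow white porcelain dish, 64 mm across, 18 mm high, beside the press. Origin at the centre of its underside.
- beaker: Bystander: empty glass beaker, 72 mm across, 95 mm high. Origin at the centre of its underside.
- wash_bottle: Bystander: white plastic wash bottle, 66 mm across, 150 mm high. Origin at the centre of its underside.
- reagent: Bystander: white plastic reagent bottle, 60 mm across, 120 mm high. Origin at the centre of its underside.
- marker: Bystander: blue marker pen, 14 mm thick, 120 mm long, lying on the bench. Origin under its middle.
Not all that is in view belongs to the job. What is shaped like the part that bears post_mid but green is not meant.

How it is judged:
On the way, in this order (a step that is already met when the one before it is completed fails the run):
1. the carrier is home against the stop (within 2 mm) (x of post_mid in the frame of press above -0.132 m), for 0.2 s.
2. the tab has popped out, 8 to 18 mm (x of post_mid in the frame of press above -0.132 m and value of joint tab between 0.008 and 0.018 m), for 0.3 s.
At the end, for the whole second after the job is handed in: The carrier is home (its post no more than 2 mm short of the place it has when it touches the stop), the indicator tab stands 8 to 18 mm out and stays so, and the crank is released and at rest (all of step 2 and velocity of joint tab between -0.003 and 0.003 m/s).
It fails at once if over-tightened: the tab came out more than 18 mm and its black band showed (value of joint tab above 0.018 m).
It fails at once if the cell was rammed against the stop with more than 25 N (contact force between stop and anything else above 25 N).
It fails at once if the robot touched the indicator tab (contact force between any of the fingers, the arm and tab above 1 N).
It fails at once if a bystander was moved more than 30 mm (distance of any of gasket, vial, dish, beaker, wash_bottle, reagent, marker from where it was at the start of the episode above 0.03 m).
It also fails if it takes over 67 s, if anything falls off the work surface, if the arm or the gripper's body presses on something with over 40 N, if the wrist force passes 120 N, or if a joint passes its speed limit or range.

## Robot

A 6-joint arm with a two-finger parallel gripper is mounted at the origin on the work surface. World frame = base frame: x ahead of the robot, y to its left, z up, the work surface at z = 0. Lengths are in m, angles in rad, forces in N, time in s.
With the tool pointing down it reaches from about 0.275 to 0.875 m from the base axis. Payload 12.5 kg.
Tool frame: the origin (TCP) lies at the very end of the fingers, on their centre line; the grasp point (between the pads) lies 19 mm behind it; x points along the fingers, y is the direction in which the jaws open and shut, and the axes are right-handed (so a half turn about x gives the same grasp; the last joint's range is limited). The gripper opens to 85 mm and grips with 20 to 120 N. Pads are 22 mm wide; open, the fingers measure 114 mm over their backs; the gripper's body (76 mm by 85 mm) begins 54 mm behind the grasp point. The pads swing forward as they close: fully open they stand 13 mm farther back than shut.
Start: joints at [-1.212, 0.351, 1.652, -0, 1.139, -0.085], TCP at [0.236, -0.497, 0.231] pointing down, gripper open.
Joint ranges: [-2.75, 2.75], [-0.79, 2.1], [0.01, 2.65], [-1.57, 4.71], [0.07, 3.14], [-2.87, 2.87]. Speed limits (rad/s): [2.22, 2.22, 2.79, 3.14, 3.14, 3.14].

## Interface

Orientations are given as a 3x3 rotation matrix whose columns are the frame's x, y, z axes.
In Python, from bench import manip gives the robot as it stands. Calls block until the motion is done:
- manip.move_ptp(position, orientation): joint-space move of the TCP to a pose.
- manip.move_l(position, attitude=None, max_speed=0.15): straight line of the TCP; attitude=None keeps the orientation; max_speed is the mean speed in m/s.
- manip.move_j(angles): joint-space move.
- manip.set_gripper(opening, effort=None): opening from 0.0 (shut) to 1.0 (fully open); effort is the grip in N (None keeps the last); returns when the fingers have stopped.
- manip.dwell(seconds).
- manip.inverse_kinematics(position, orientation): joint angles nearest the present ones, or None.
- manip.grab_frame(name): name is "scene" or "top" or "wrist"; returns (picture, depth): 400x640x3 uint8, red, green, blue; 400x640 float32, m along the optical axis (not along the pixel's ray), 0 where there is no reading.
- manip.get_calibration(name): a dict with "camera_matrix" (3x3 intrinsics, pixels), "R" (3x3) and "t" (3): a world point X has camera coordinates R X + t. Camera axes: x right, y down, z forward; pixel columns grow to the right and rows downward; lengths in m; the calibration is good to about 2 mm. A picture is of the moment at which its call begins: read the wrist's pose just before it. get_calibration takes no time and is no camera call; for the wrist camera it gives the pose at the moment of the call.
A pose or a line that the arm cannot do raises manip.Unreachable and nothing moves.
- manip.sign_off(): hands the job in, once; it reports no verdict.
Trained networks look in the newest picture that a camera, given by its name, has taken for a name from the list of things; names that differ only in an ending like _2 or _b are one class to them, and where a whole thing is asked for, a point or a joint stands for the part that bears it (a point fixed in the world has none). Each returns a list of dicts, best first, with "confidence" (0 to 1); they miss things now and then, are a little off and sometimes report something else, mostly with a low value. They report only what shows in the picture. A call takes as long as a camera call. They do not tell look-alikes from the thing itself.
- manip.look_for(camera, name): "at" ([x, y, z] in m, in world coordinates, good to about 4 mm: the middle of the surface that is visible of it).
Readings, each from a call of its own:
- manip.current_time(): time.
- manip.current_qpos(): joint angles.
- manip.current_joint_vel(): joint speeds.
- manip.current_joint_torque(): joint torques, N m.
- manip.current_ee_pos(): TCP position.
- manip.current_tcp_rot(): TCP orientation.
- manip.current_force(): force on the tool from outside, world axes, zero at the start.
- manip.current_ft_torque(): the same for the moment, N m.
- manip.current_grip_width(): opening from 0.0 (shut) to 1.0 (fully open).
Only numpy, scipy, OpenCV 4.12 (cv2) and the standard library are available. Lean on these libraries where they do the work, as an engineer would, in place of code of your own. Each camera call takes 0.05 s, during which the arm holds its last target.

## Working session

There is one attempt and no reset: what is moved stays moved. The work goes in short steps, each a Python script; the robot and the scene stay as the last script left them, time stands still between calls to the robot, and variables do not carry over. Pictures are saved under pics/ and viewed, and the job is handed in when it is done.

```bash
ls; mkdir -p pics; python3 - <<'E'
from bench import manip
import cv2
for c in ("scene","top"):
    p,d=manip.grab_frame(c); cv2.imwrite(f"pics/{c}0.png",p[:,:,::-1])
    k=manip.get_calibration(c); print(c,k["camera_matrix"].tolist(),k["R"].tolist(),k["t"].tolist())
    for n in ("post_mid","cell_top","crank_pivot","knob_mid","tab_tip","press","stop","gasket","vial","dish","beaker","wash_bottle","reagent","marker"):
        print(n,[([round(float(v),3) for v in r["at"]],round(r["confidence"],2)) for r in manip.look_for(c,n)][:3])
print(manip.current_time())
E
```

```text
pics
scene [[361.8563948445125, 0.0, 323.578590432772], [0.0, 361.8563948445125, 203.06717697744503], [0.0, 0.0, 1.0]] [[0.18172596928159293, 0.9831284717779095, 0.020834588268012388], [0.6404905560698438, -0.10226130164994313, -0.7611271074992678], [-0.7461551579088682, 0.15166091838206514, -0.6482680357394622]] [-0.12402788730244636, -0.21956970277929544, 1.4646800815033827]
post_mid [([0.436, -0.22, 0.009], 0.96), ([0.391, 0.258, 0.004], 0.96), ([0.202, -0.346, 0.005], 0.66)]
cell_top [([0.458, -0.037, 0.016], 0.96), ([0.392, 0.261, 0.011], 0.88), ([0.204, -0.342, 0.006], 0.83)]
crank_pivot [([0.623, 0.0, 0.032], 0.85)]
knob_mid [([0.59, -0.022, 0.158], 0.69)]
tab_tip []
press [([0.624, -0.0, 0.031], 0.95)]
stop [([0.457, -0.036, 0.019], 0.73), ([0.66, 0.021, 0.026], 0.46)]
gasket []
vial [([0.67, 0.481, 0.084], 0.69), ([0.696, -0.097, 0.037], 0.52)]
dish [([0.481, 0.138, 0.009], 0.72)]
beaker [([0.419, -0.399, 0.069], 0.83)]
wash_bottle [([0.673, 0.482, 0.082], 0.6)]
reagent [([0.603, -0.426, 0.073], 0.62)]
marker []
top [[410.159827870843, 0.0, 321.5037027897308], [0.0, 410.1598
[... 269 characters left out ...]
5, 0.464818495339189, 1.3262280563958795]
post_mid [([0.499, -0.017, 0.018], 0.8), ([0.383, 0.263, 0.004], 0.72), ([0.194, -0.379, 0.006], 0.58)]
cell_top [([0.387, 0.262, 0.008], 0.84), ([0.44, -0.222, 0.01], 0.73), ([0.655, 0.258, 0.005], 0.68)]
crank_pivot [([0.586, 0.02, 0.028], 0.72)]
knob_mid [([0.582, -0.021, 0.172], 0.61)]
tab_tip []
press [([0.585, 0.015, 0.022], 0.86)]
stop [([0.499, -0.013, 0.023], 0.32)]
gasket [([0.624, -0.13, 0.005], 0.61)]
vial []
dish [([0.496, 0.129, 0.014], 0.48)]
beaker [([0.393, -0.418, 0.052], 0.89)]
wash_bottle [([0.65, 0.488, 0.099], 0.85)]
reagent [([0.577, -0.417, 0.082], 0.96), ([0.585, 0.012, 0.026], 0.6)]
marker [([0.389, 0.463, 0.013], 0.55)]
1.5
```

View pics/scene0.png

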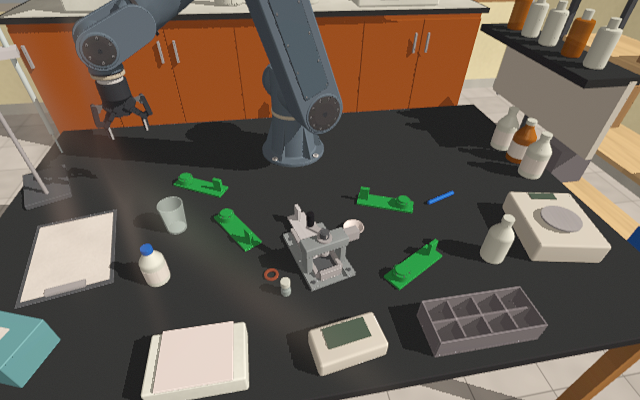

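View pics/top0.png

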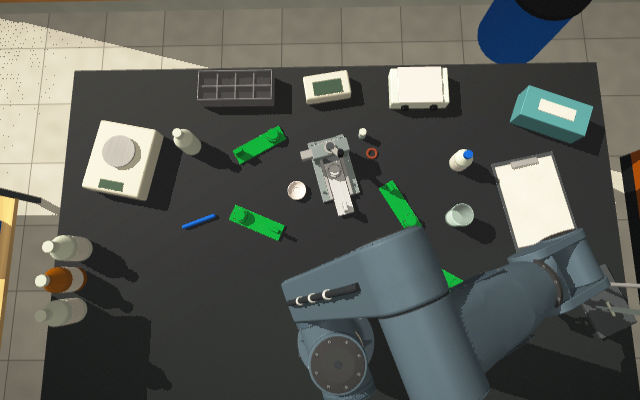

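The scene image shows the grey press at (320,255), with the aluminium carrier in its channel and its post at about (300,215). Look-alikes for the carrier are the green ones at (200,185), (237,228), (385,202) and (413,263). I choose the bare aluminium one in the press and check it in a close crop, along with the depth.

```bash
cat > h.py <<'E'
from bench import manip
import numpy as np, cv2
def cloud(c):
    p,d=manip.grab_frame(c); k=manip.get_calibration(c); K=k["camera_matrix"]
    v,u=np.mgrid[0:400,0:640]
    C=np.stack([(u-K[0,2])/K[0,0]*d,(v-K[1,2])/K[1,1]*d,d],-1)
    W=(C-np.array(k["t"]))@np.array(k["R"]); W[d==0]=np.nan
    return p,d,W
E
python3 - <<'E'
from h import *
A,d,W=cloud("top"); S,_,WS=cloud("scene")
a=cv2.resize(A[120:225,285:390,::-1],(540,540),interpolation=cv2.INTER_CUBIC)
cv2.imwrite("pics/topc.png",a)
b=cv2.resize(S[190:300,255:375,::-1],(720,660)[:2],interpolation=cv2.INTER_CUBIC)
cv2.imwrite("pics/scenec.png",cv2.resize(b,(640,587)))
np.savez("c0.npz",W=W,WS=WS,A=A,S=S)
Z=W[120:225,285:390,2]; g=np.clip(Z/0.18*255,0,255); g=cv2.applyColorMap(np.nan_to_num(g).astype(np.uint8),cv2.COLORMAP_JET)
cv2.imwrite("pics/topz.png",cv2.resize(g,(540,540),interpolation=cv2.INTER_NEAREST))
E
```

```text
(no output)
```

View pics/topc.png

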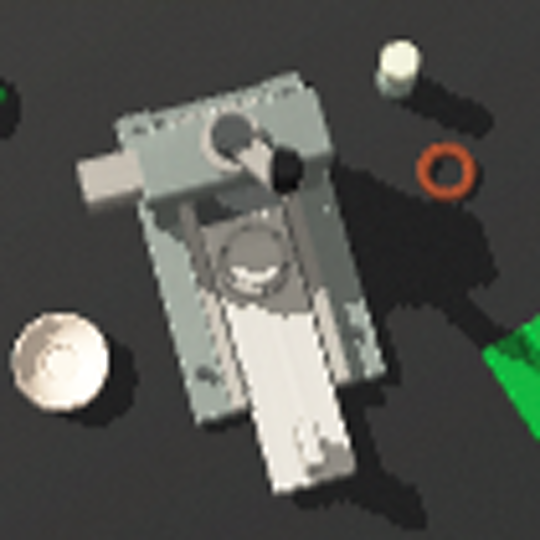

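View pics/scenec.png

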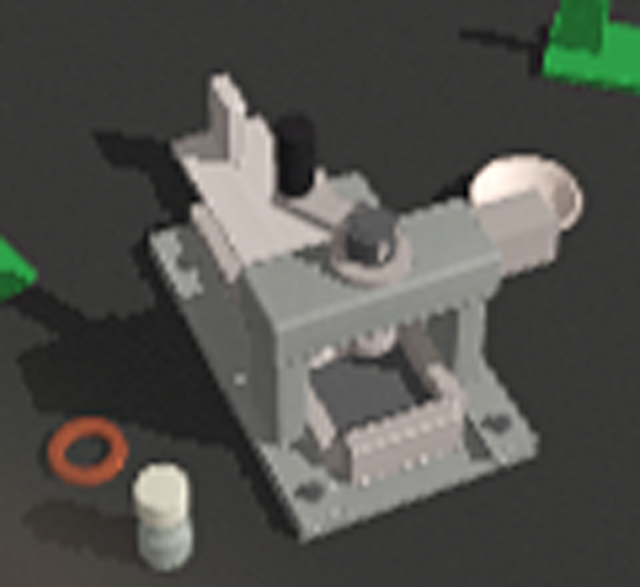

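View pics/topz.png

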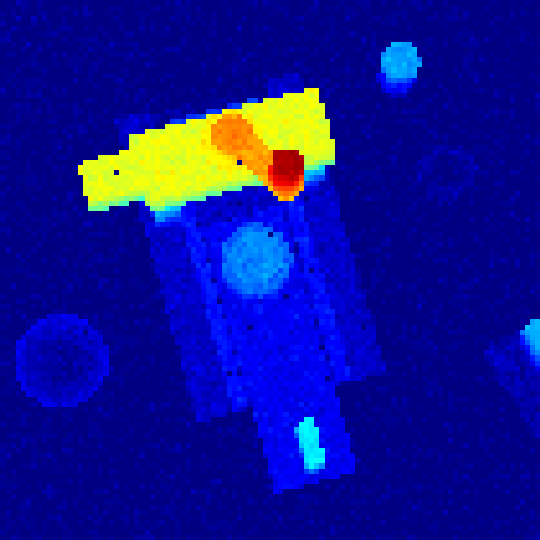

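```bash
python3 - <<'E'
from h import *
f=np.load("c0.npz")
for nm in("W","WS"):
    W=f[nm].reshape(-1,3); W=W[~np.isnan(W[:,0])]
    W=W[(W[:,0]>.38)&(W[:,0]<.75)&(W[:,1]>-.1)&(W[:,1]<.13)]
    def band(a,b): return W[(W[:,2]>a)&(W[:,2]<b)]
    for n,a,b in(("bridge",.103,.1125),("pivot",.122,.135),("knobtop",.165,.18),("post",.056,.072),("cell",.040,.051)):
        q=band(a,b)
        if n=="post": q=q[q[:,0]<.5]
        if n=="cell": q=q[(q[:,0]<.58)&(q[:,0]>.49)]
        if len(q)<4: print(nm,n,len(q)); continue
        r=cv2.minAreaRect(q[:,:2].astype(np.float32)*1000)
        print(nm,n,len(q),"mean",q.mean(0).round(4),"median z",np.median(q[:,2]).round(4),"rect",np.round(r[0],1),np.round(r[1],1),round(r[2],1), "xmin/max",q[:,:2].min(0).round(3),q[:,:2].max(0).round(3))
E
```

```text
W bridge 421 mean [0.6104 0.0334 0.1085] median z 0.1086 rect [609.7  33.1] [ 47.  159.1] 15.1 xmin/max [ 0.578 -0.047] [0.65  0.112]
W pivot 80 mean [0.6034 0.0066 0.1302] median z 0.1307 rect [599.1   1.5] [65.9 22.8] 45.6 xmin/max [ 0.573 -0.026] [0.628 0.028]
W knobtop 33 mean [ 0.5826 -0.0169  0.172 ] median z 0.1722 rect [582.4 -17.2] [15.5 16.1] 89.5 xmin/max [ 0.574 -0.025] [ 0.59  -0.009]
W post 35 mean [ 0.4309 -0.0318  0.0647] median z 0.065 rect [431.3 -31.6] [29.6 11.3] 12.7 xmin/max [ 0.416 -0.039] [ 0.446 -0.026]
W cell 117 mean [0.5556 0.0016 0.0455] median z 0.046 rect [555.9   1.9] [40.5 42.7] 89.2 xmin/max [ 0.535 -0.018] [0.577 0.022]
WS bridge 614 mean [0.6165 0.0222 0.1067] median z 0.1066 rect [612.8  28.5] [ 48.  160.5] 13.5 xmin/max [ 0.579 -0.051] [0.652 0.108]
WS pivot 162 mean [ 0.6081 -0.0008  0.1289] median z 0.1291 rect [601.2  -1.8] [65.9 26. ] 40.8 xmin/max [ 0.582 -0.031] [0.629 0.024]
WS knobtop 43 mean [ 0.5869 -0.0214  0.1696] median z 0.1698 rect [585.6 -21.8] [17.9 18.2] 83.7 xmin/max [ 0.576 -0.031] [ 0.595 -0.012]
WS post 36 mean [ 0.4346 -0.0375  0.0617] median z 0.0622 rect [433.2 -37.9] [28.7 11.7] 21.1 xmin/max [ 0.42  -0.045] [ 0.448 -0.029]
WS cell 1
```

The crop shows the unpainted carrier with its post at top pixel (345,207) and the cell near (334,170). The knob is black at top pixel (341,152). From depth, the post-to-cell axis has a yaw of 15.0° and a length of 129 mm, the press origin is near (0.614,0.016), and the knob radius is 46 mm. All of these agree with the description. I move above the post and refine with the wrist camera.

```bash
cat >> h.py <<'E'
YAW=np.deg2rad(15.0)
def Rt(yaw,flip=1):
    y=flip*np.array([-np.sin(yaw),np.cos(yaw),0]); x=np.array([0,0,-1.]); return np.stack([x,y,np.cross(x,y)],1)
EX=np.array([np.cos(YAW),np.sin(YAW),0]); EY=np.array([-np.sin(YAW),np.cos(YAW),0])
E
python3 - <<'E'
from h import *
print(manip.current_tcp_rot().round(2), manip.current_force())
for f in(1,-1):
    print(f,manip.inverse_kinematics([.431,-.033,.17],Rt(YAW,f)))
manip.set_gripper(1.0)
q1=manip.inverse_kinematics([.431,-.033,.2],Rt(YAW,1))
f=1 if q1 is not None else -1
manip.move_ptp([.431,-.033,.20],Rt(YAW,f))
p,d,W=cloud("wrist"); cv2.imwrite("pics/w1.png",p[:,:,::-1]); np.save("w1.npy",W)
print(manip.current_time(),manip.current_ee_pos(),manip.current_force())
for n in("post_mid","cell_top","knob_mid"): print(n,[(r["at"],r["confidence"]) for r in manip.look_for("wrist",n)])
E
```

```text
[[ 0.    0.43 -0.9 ]
 [ 0.   -0.9  -0.43]
 [-1.   -0.   -0.  ]] [ 0.12459671  0.25323566 -0.22186843]
1 [-1.84199367e-01  2.22377357e-01  2.00383375e+00 -4.44089210e-16
  9.15381549e-01 -2.01679508e+00]
-1 [-1.84199367e-01  2.22377357e-01  2.00383375e+00 -4.44089210e-16
  9.15381549e-01  1.12479757e+00]
3.7 [ 0.43114462 -0.03350991  0.2000602 ] [-0.01079475 -0.37207617  0.63339302]
post_mid [([0.4906, -0.0215, 0.0189], 0.96), ([0.6401, 0.2754, 0.0073], 0.83), ([0.378, 0.2512, 0.0076], 0.68), ([0.4292, -0.2232, 0.0096], 0.61), ([0.5498, 0.0083, 0.0122], 0.54)]
cell_top [([0.4225, -0.2213, 0.0102], 0.97), ([0.3832, 0.2539, 0.0087], 0.81), ([0.4943, -0.0167, 0.023], 0.8), ([0.6414, 0.2758, 0.0074], 0.64)]
knob_mid [([0.5482, 0.0058, 0.0126], 0.7)]
```

View pics/w1.png

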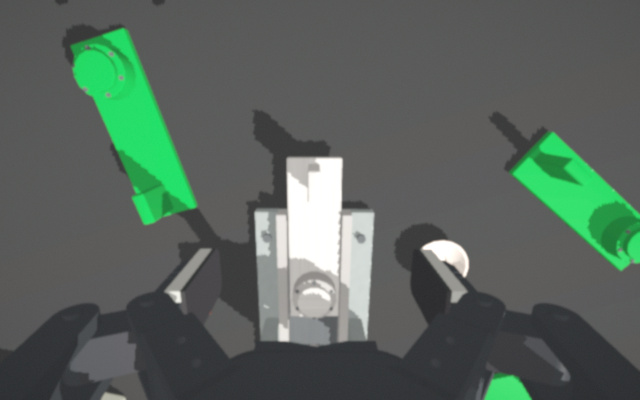

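The wrist image shows the aluminium carrier aligned with the jaws: post top at about (314,180), cell at (315,295). The green look-alikes are off to the sides, at (130,120) and (590,190).

```bash
python3 - <<'E'
from h import *
W=np.load("w1.npy").reshape(-1,3); W=W[~np.isnan(W[:,0])]
W=W[(W[:,0]>.38)&(W[:,0]<.62)&(W[:,1]>-.1)&(W[:,1]<.1)]
for n,a,b,x0,x1 in(("post",.056,.072,.40,.47),("cell",.041,.051,.51,.61),):
    q=W[(W[:,2]>a)&(W[:,2]<b)&(W[:,0]>x0)&(W[:,0]<x1)&(abs(W[:,1]+.033-(W[:,0]-.431)*.268)<.03)]
    r=cv2.minAreaRect(q[:,:2].astype(np.float32)*1000)
    print(n,len(q),np.median(q,0).round(4),r)
# carrier plate edges z~.02 vs rails .024, base .012
q=W[(W[:,2]>.010)&(W[:,2]<.03)&(W[:,0]<.47)]
d=q[:,:2]-[.431,-.033]; u=d@EX[:2]; v=d@EY[:2]
for lo in np.arange(-.04,.03,.01):
    m=(u>lo)&(u<lo+.01); print(round(lo,3),m.sum(), v[m].min().round(4) if m.any() else None, v[m].max().round(4) if m.any() else None)
E
```

```text
post 455 [ 0.4297 -0.0363  0.0641] ((430.3544921875, -36.208805084228516), (29.154600143432617, 11.850106239318848), 15.023598670959473)
cell 860 [ 0.5547 -0.0029  0.0453] ((567.3243408203125, -5.956748962402344), (45.1402473449707, 62.36041259765625), 73.24081420898438)
-0.04 0 None None
-0.03 59 -0.0301 0.0238
-0.02 503 -0.0304 0.0251
-0.01 405 -0.0306 0.0252
0.0 361 -0.0308 0.0243
0.01 363 -0.0309 0.0245
0.02 412 -0.0302 0.0248
0.03 440 -0.0303 0.0605
```

```bash
python3 - <<'E'
from h import *
R=Rt(YAW,1); P=np.array([.4305,-.0357,0])
manip.move_l([P[0],P[1],.08],R,max_speed=.2)
manip.move_l([P[0],P[1],.031],R,max_speed=.1)
print(manip.current_force())
manip.set_gripper(0.0,25); manip.dwell(.2)
print(manip.current_time(),manip.current_ee_pos(),manip.current_force(),manip.current_grip_width())
p,d,W=cloud("wrist"); cv2.imwrite("pics/w2.png",p[:,:,::-1])
E
```

```text
[-0.22094293 -0.06674783 -0.09447942]
6.1 [ 0.43054899 -0.03571895  0.03109608] [-1.16216416 -0.06677119  3.63386009] 0.13432978932731746
```

View pics/w2.png

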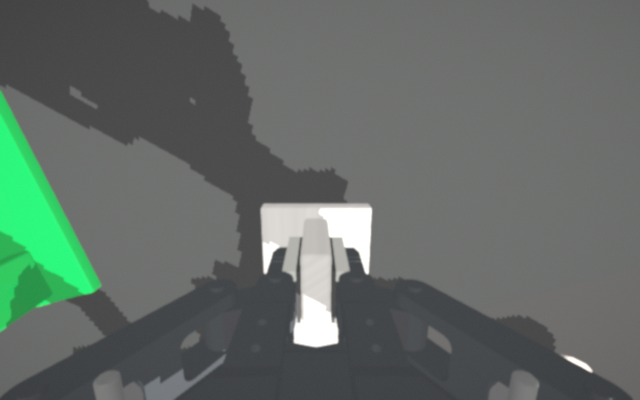

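The post is gripped: the opening reads 11.4 mm against its 12 mm width, and the picture shows it between the pads at (315,260). Now I slide it with force feedback.

```bash
python3 - <<'E'
from h import *
P=manip.current_ee_pos().copy(); F0=manip.current_force().copy()
t0=manip.current_time(); s=0
def step(ds,v):
    global s
    s+=ds; manip.move_l(P+EX*s,max_speed=v)
    F=manip.current_force()-F0; return F@EX,F@EY,F[2]
for ds in [.002]+[.008]*6:
    f=step(ds,.04); print(round(s,4),np.round(f,2),round(manip.current_time(),2))
    if -f[0]>8: break
else:
    while s<.072:
        f=step(.001,.02); print(round(s,4),np.round(f,2),round(manip.current_time(),2))
        if -f[0]>5.5: break
E
```

```text
0.002 [ 2.   -0.83 -1.93] 6.4
0.01 [ 2.12 -0.65 -1.3 ] 6.75
0.018 [ 2.34 -0.11 -1.01] 7.1
0.026 [ 3.43  0.52 -0.24] 7.45
0.034 [ 2.24 -0.37  0.63] 7.8
0.042 [ 1.97 -1.53  0.68] 8.15
0.05 [ 2.81 -0.8   0.89] 8.5
0.051 [ 1.28 -0.84  2.28] 8.75
0.052 [ 1.39 -1.    2.01] 9.0
0.053 [ 1.25 -0.7   2.09] 9.25
0.054 [ 1.17 -0.55  1.96] 9.5
0.055 [ 0.57 -0.87  2.36] 9.75
0.056 [ 1.11 -0.92  2.08] 10.0
0.057 [ 0.96 -1.24  1.49] 10.25
0.058 [-0.27 -0.87  1.63] 10.5
0.059 [ 1.36 -0.87  1.95] 10.75
0.06 [ 0.55 -0.44  2.23] 11.0
0.061 [-4.04 -0.76  6.33] 11.25
0.062 [-10.42  -1.3   11.75] 11.5
```

Contact is at about 60.5 mm of travel, and I stopped at roughly 10 N. That places the press origin at about (0.615,0.014), which matches the depth fit. Now I release, lift and look.

```bash
python3 - <<'E'
from h import *
manip.set_gripper(1.0); print(manip.current_force())
P=manip.current_ee_pos().copy()
manip.move_l([P[0],P[1],.10],max_speed=.2)
yk=YAW-np.pi/2
K=np.array([.583,-.019,0])
for f in(1,-1): print(f,manip.inverse_kinematics([K[0],K[1],.26],Rt(yk,f)))
manip.move_l([P[0],P[1],.26],max_speed=.25)
manip.move_ptp([K[0]+EY[0]*-.0,K[1],.27],Rt(yk,1))
p,d,W=cloud("wrist"); cv2.imwrite("pics/w3.png",p[:,:,::-1]); np.save("w3.npy",W)
A,d,W2=cloud("top"); cv2.imwrite("pics/t3.png",A[:,:,::-1]); np.save("t3.npy",W2)
A,d,W2=cloud("scene"); cv2.imwrite("pics/s3.png",cv2.resize(A[170:310,235:395,::-1],(800,700)[:2])[:600]); 
print(manip.current_time(),manip.current_ee_pos(),manip.current_qpos())
W=W.reshape(-1,3); W=W[~np.isnan(W[:,0])]
q=W[(W[:,2]>.163)&(W[:,2]<.18)&(np.hypot(W[:,0]-.585,W[:,1]+.019)<.03)]
print(len(q),cv2.minAreaRect(q[:,:2].astype(np.float32)*1000) if len(q)>4 else "",np.median(q,0))
E
```

```text
[ 0.2213955  -0.21502061  0.86395888]
1 [-1.12380735e-01  3.84568783e-01  1.52907784e+00 -4.44089210e-16
  1.22794603e+00 -3.74180123e-01]
-1 [-1.12380735e-01  3.84568783e-01  1.52907784e+00 -4.44089210e-16
  1.22794603e+00  2.76741253e+00]
15.0583 [ 0.58285306 -0.01900038  0.2698839 ] [-1.12427546e-01  3.76025582e-01  1.51680271e+00  4.11885724e-05
  1.24898253e+00 -3.74795476e-01]
503 ((583.1187133789062, -20.172574996948242), (18.85252571105957, 18.670734405517578), 60.748111724853516) [ 0.5829874  -0.01935501  0.17143637]
```

View pics/w3.png

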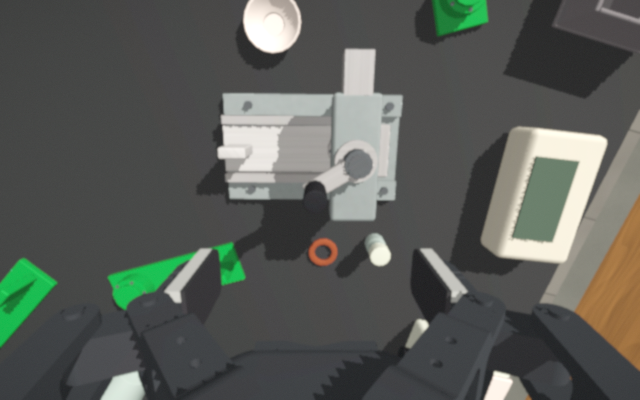

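View pics/s3.png

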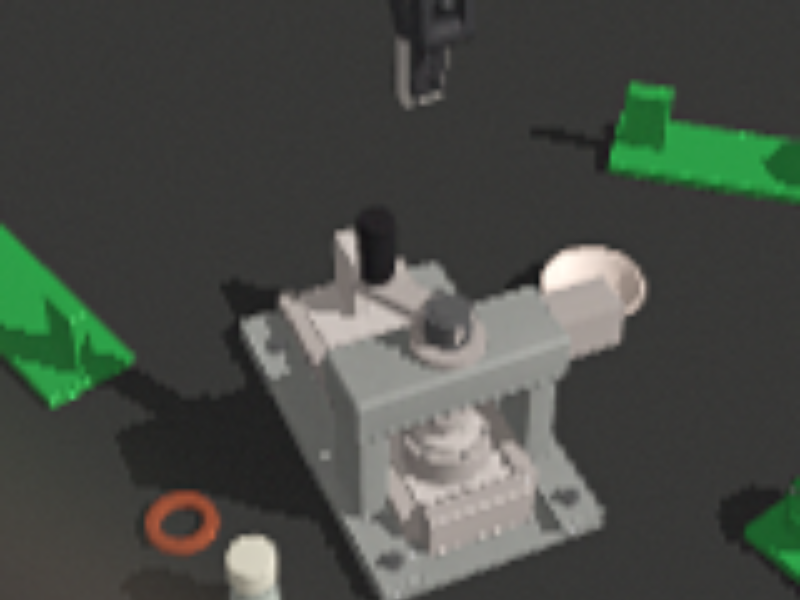

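View pics/t3.png

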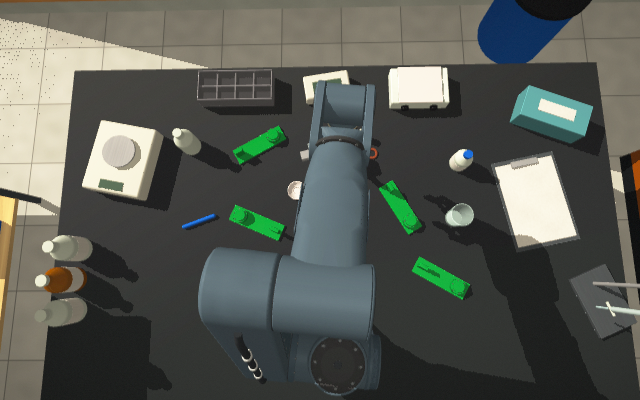

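The wrist image shows the carrier home and the cell under the screw, with the knob at (316,195), the pivot at (357,164) and the tab sleeve end at (360,50). Gripping with this orientation keeps the tab in view. I refine the pivot, knob and post from this frame.

```bash
python3 - <<'E'
from h import *
W=np.load("w3.npy").reshape(-1,3); W=W[~np.isnan(W[:,0])]
O=np.array([.615,.0145])
W=W[(np.hypot(W[:,0]-O[0],W[:,1]-O[1])<.2)]
d=W[:,:2]-O; u=d@EX[:2]*1000; v=d@EY[:2]*1000; z=W[:,2]
def rep(n,m): 
    r=cv2.minAreaRect(np.stack([u[m],v[m]],1).astype(np.float32)); print(n,m.sum(),[np.round(x,1) for x in r],"u",u[m].min().round(1),u[m].max().round(1),"v",v[m].min().round(1),v[m].max().round(1),"z",np.median(z[m]).round(4))
rep("bridge",(z>.103)&(z<.112)&(abs(u)<40)&(v>-75)&(v<130))
rep("bridge body",(z>.104)&(z<.112)&(abs(u)<40)&(v>-75)&(v<55))
rep("sleeve",(z>.085)&(z<.112)&(abs(u)<40)&(v>70)&(v<130))
m=(z>.114)&(z<.127)&(np.hypot(u,v)<28); rep("hub",m)
m=(z>.1275)&(z<.150)&(np.hypot(u,v)<20); rep("pivot cap",m)
rep("knob",(z>.165)&(z<.18))
rep("post",(z>.055)&(z<.07)&(u<-90))
E
```

```text
bridge 5702 [array([-1. , 15.7]), array([158.5,  46.1]), np.float64(89.6)] u -24.4 22.3 v -63.4 94.9 z 0.1076
bridge body 4166 [array([-1.2, -4.3]), array([118.4,  45.9]), np.float64(89.6)] u -24.4 22.0 v -63.4 54.7 z 0.1076
sleeve 941 [array([-0.6, 82.5]), array([24.9, 26.1]), np.float64(89.9)] u -13.7 12.5 v 70.0 94.9 z 0.1075
hub 243 [array([-1. , -2.1]), array([37.8, 39.6]), np.float64(56.1)] u -26.8 17.9 v -22.2 16.6 z 0.1145
pivot cap 783 [array([-2.9, -3.8]), array([29.9, 25.2]), np.float64(42.7)] u -18.9 12.4 v -17.1 10.1 z 0.1326
knob 493 [array([-39.8, -25.2]), array([18.9, 18.7]), np.float64(45.7)] u -49.6 -29.8 v -34.9 -15.8 z 0.1715
post 339 [array([-130.7,   -0.9]), array([29.3, 11.7]), np.float64(0.5)] u -145.3 -116.0 v -6.8 4.9 z 0.0643
```

```bash
cat >> h.py <<'E'
C=np.array([.6144,.0127]); KR=.0455
YK=YAW-np.pi/2
def kp(a,z=.136): return np.array([C[0]+KR*np.cos(a),C[1]+KR*np.sin(a),z])
E
python3 - <<'E'
from h import *
W=np.load("w3.npy"); w=W.reshape(-1,3); m=np.hypot(w[:,0]-C[0],w[:,1]-C[1])<.012
print("cap max z",np.nanmax(w[m,2]))
K=np.array([.5831,-.0202])
R=Rt(YK,1)
manip.set_gripper(.5)
manip.move_l([K[0],K[1],.19],R,max_speed=.2)
print(manip.current_force())
manip.move_l([K[0],K[1],.137],R,max_speed=.1)
F0=manip.current_force().copy();print(F0)
manip.set_gripper(0.0,30); manip.dwell(.1)
print(manip.current_time(),manip.current_ee_pos(),manip.current_force()-F0,manip.current_grip_width()*85)
p,d,W=cloud("wrist"); cv2.imwrite("pics/w4.png",p[:,:,::-1]); np.save("w4.npy",W)
p,d,W=cloud("scene"); cv2.imwrite("pics/s4.png",cv2.resize(p[170:290,235:395,::-1],(800,600)))
E
```

```text
cap max z 0.3640767294673155
[-0.35815422 -0.04581343  1.41122057]
[1.14011566 0.42519575 0.5268758 ]
17.2083 [ 0.58305823 -0.02069362  0.1378628 ] [-5.60093502 -4.24498146  4.5266834 ] 18.814580966065723
```

View pics/w4.png

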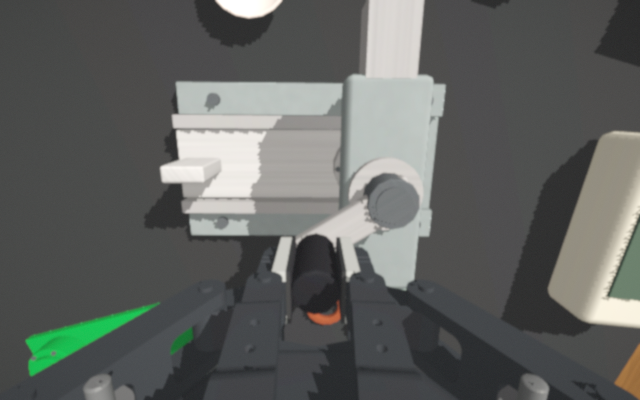

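View pics/s4.png

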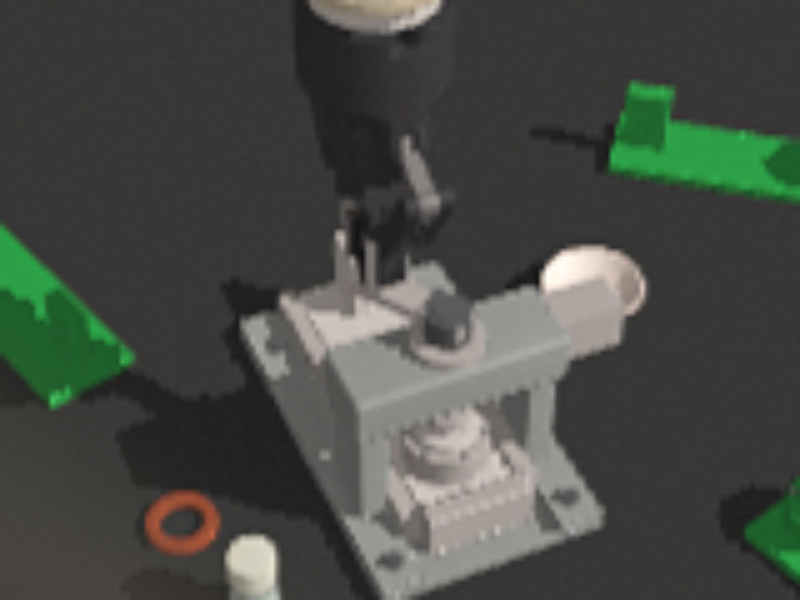

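The knob is gripped at 18.8 mm. From here the tab sleeve runs off the top of the wrist view at (395,0), and it comes back into view as the knob moves toward +y. First I turn 120° with force monitoring.

```bash
cat >> h.py <<'E'
import json,os
def st(): return json.load(open("st.json"))
def turn(deg,n,v=.08,z=.137,rmax=25,snap=None):
    """clockwise by deg in n steps, mild radial admittance"""
    s=st(); a=s["a"]; F0=np.array(s["F0"]); c=s.get("c",0.0); out=[]
    for i in range(n):
        a-=np.deg2rad(deg/n)
        e=np.array([np.cos(a),np.sin(a),0]); t=np.array([np.sin(a),-np.cos(a),0])
        manip.move_l(kp(a,z)+c*e,max_speed=v)
        F=manip.current_force()-F0; fr=F@e; ft=F@t
        s["tot"]+=deg/n; s["a"]=a
        print(round(s["tot"],1),"fr %.1f ft %.1f fz %.1f c %.1f"%(fr,ft,F[2],c*1e3))
        c+=np.clip(fr*3e-5,-.0006,.0006); c=float(np.clip(c,-.004,.004)); s["c"]=c
        json.dump(s,open("st.json","w"))
        if abs(fr)>rmax or abs(ft)>rmax: print("STOP"); break
    print("t",manip.current_time())
E
python3 - <<'E'
from h import *
a=np.arctan2(-.0202-C[1],.5831-C[0])
json.dump(dict(a=float(a),F0=[1.14,.43,.53],tot=0.0,c=0.0),open("st.json","w"))
turn(120,8)
p,d,W=cloud("wrist"); cv2.imwrite("pics/w5.png",p[:,:,::-1]); np.save("w5.npy",W)
E
```

```text
15.0 fr 6.7 ft 3.4 fz 5.9 c 0.0
30.0 fr 6.2 ft 2.0 fz 6.4 c 0.2
45.0 fr 5.3 ft 3.2 fz 6.7 c 0.4
60.0 fr 3.7 ft 2.1 fz 6.5 c 0.5
75.0 fr 1.4 ft 2.4 fz 5.9 c 0.7
90.0 fr 0.1 ft 1.2 fz 4.9 c 0.7
105.0 fr -2.9 ft 1.0 fz 5.2 c 0.7
120.0 fr -5.1 ft 1.9 fz 5.6 c 0.6
t 19.7083
```

View pics/w5.png

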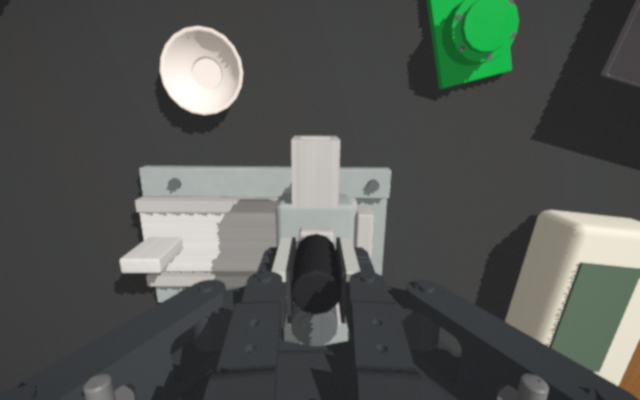

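Forces stay small, and the tab is visible and flush, with the sleeve end at about (315,136). I'll measure the tab reach from wrist depth, check it against the scene camera, and continue.

```bash
cat >> h.py <<'E'
def tabreach(W):
    w=W.reshape(-1,3); w=w[~np.isnan(w[:,0])]; d=w[:,:2]-C; u=d@EX[:2]; v=d@EY[:2]
    m=(w[:,2]>.08)&(w[:,2]<.115)&(v>.07)&(v<.14)&(abs(u)<.02)
    if m.sum()<20: return None
    m2=m&(abs(u)<.006)
    return (round(np.percentile(v[m2],99)*1000,1) if m2.sum()>5 else None, int((m&(v>.099)).sum()), int(m.sum()))
def look(tag,scene=True):
    p,d,W=cloud("wrist"); cv2.imwrite(f"pics/w{tag}.png",p[:,:,::-1])
    r=["wrist",tabreach(W)]
    if scene:
        p,d,W=cloud("scene"); cv2.imwrite(f"pics/s{tag}.png",cv2.resize(p[190:270,300:400,::-1],(750,600),interpolation=cv2.INTER_NEAREST)); r+=["scene",tabreach(W)]
    print(tag,*r)
E
python3 - <<'E'
from h import *
print("w3",tabreach(np.load("w3.npy")),"w5",tabreach(np.load("w5.npy")))
look("6a"); turn(45,3); look("6b"); turn(45,3); look("6c")
E
```

```text
w3 (np.float64(96.3), 0, 1008) w5 (np.float64(97.1), 0, 2515)
6a wrist (np.float64(97.1), 0, 2517) scene (np.float64(95.7), 0, 121)
135.0 fr -4.9 ft 0.0 fz 5.7 c 0.5
150.0 fr -6.0 ft 2.1 fz 6.2 c 0.3
165.0 fr -7.6 ft 2.0 fz 8.7 c 0.1
t 20.7583
6b wrist (np.float64(97.0), 0, 2758) scene (None, 0, 80)
180.0 fr -7.9 ft 2.2 fz 9.6 c -0.1
195.0 fr -8.7 ft 2.8 fz 9.2 c -0.3
210.0 fr -7.5 ft 2.7 fz 10.8 c -0.6
t 21.7583
6c wrist (np.float64(96.9), 0, 3367) scene (np.float64(96.2), 0, 104)
```

View pics/s6c.png

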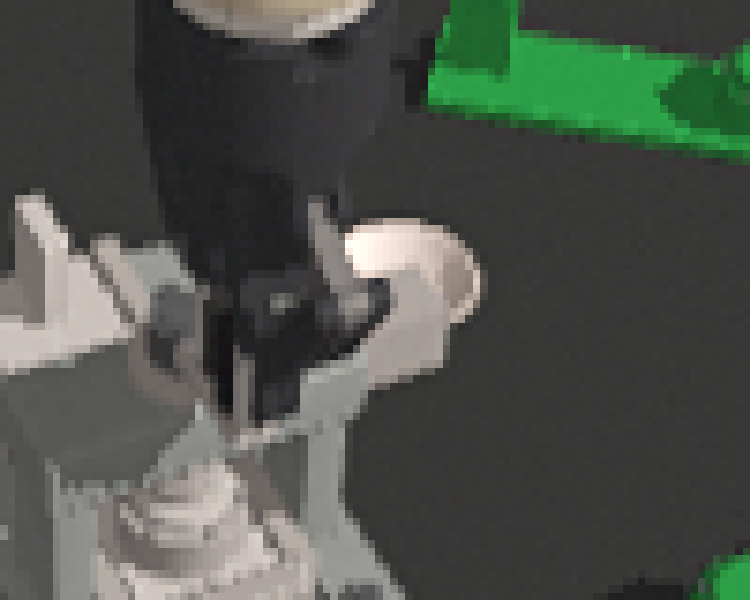

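View pics/w6c.png

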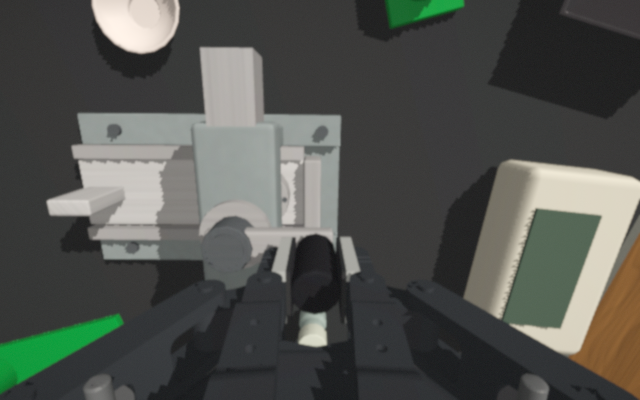

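Still flush: the wrist image shows the sleeve end at (230,48), and the scene crop shows no tab past (447,345). I continue through the far half, using the scene camera.

```bash
python3 - <<'E'
from h import *
p,d,W=cloud("wrist"); w=W.reshape(-1,3); m=(np.hypot(w[:,0]-C[0],w[:,1]-C[1])<.012)&(w[:,2]<.16)
w3=np.load("w3.npy").reshape(-1,3); m3=(np.hypot(w3[:,0]-C[0],w3[:,1]-C[1])<.012)&(w3[:,2]<.16)
print("cap z",np.nanpercentile(w[m,2],[50,90,98]),np.nanpercentile(w3[m3,2],[50,90,98]))
turn(45,3); look("7a"); turn(45,3); look("7b"); turn(45,3); look("7c")
E
```

```text
cap z [0.13262327 0.13389159 0.13447585] [0.13298769 0.1343039  0.13489706]
225.0 fr -6.8 ft 3.4 fz 10.9 c -0.8
240.0 fr -4.4 ft 3.8 fz 10.1 c -1.0
255.0 fr -3.9 ft 3.7 fz 8.9 c -1.1
t 22.7917
7a wrist (np.float64(86.9), 0, 2313) scene (np.float64(96.3), 0, 122)
270.0 fr -2.2 ft 4.1 fz 8.7 c -1.3
285.0 fr 0.5 ft 4.1 fz 8.5 c -1.3
300.0 fr 2.3 ft 3.2 fz 7.7 c -1.3
t 23.7667
7b wrist (np.float64(73.3), 0, 411) scene (np.float64(95.5), 0, 125)
315.0 fr 3.5 ft 3.4 fz 8.7 c -1.2
330.0 fr 6.0 ft 3.5 fz 9.2 c -1.1
345.0 fr 6.1 ft 3.7 fz 10.6 c -1.0
t 24.7417
7c wrist (np.float64(85.1), 0, 2072) scene (np.float64(95.3), 0, 125)
```

View pics/s7c.png

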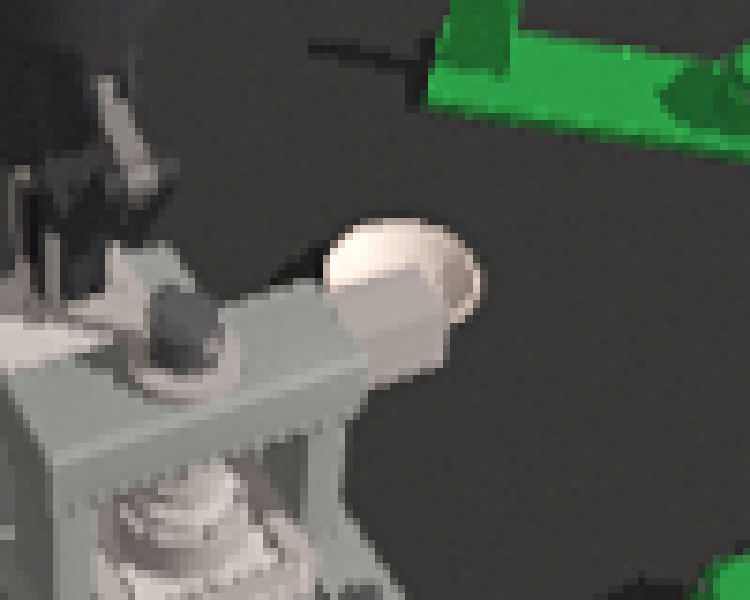

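Still flush after 345°, with the sleeve end unchanged at about (445,345). I continue, stopping automatically as soon as the tab shows.

```bash
python3 - <<'E'
from h import *
def out():
    p,d,W=cloud("wrist"); a=tabreach(W); p,d,W=cloud("scene"); b=tabreach(W)
    print("   wrist",a,"scene",b); return max([x[0] for x in(a,b) if x and x[0]]+[0])>99.5
for k in range(7):
    turn(30,2)
    if out(): break
look("8")
E
```

```text
360.0 fr 7.9 ft 3.1 fz 11.5 c -0.8
375.0 fr 7.1 ft 1.8 fz 12.7 c -0.5
t 25.4333
   wrist (np.float64(96.9), 0, 3571) scene (np.float64(96.8), 0, 122)
390.0 fr 6.9 ft 2.8 fz 11.5 c -0.3
405.0 fr 5.5 ft 2.3 fz 12.5 c -0.1
t 26.1333
   wrist (np.float64(96.8), 0, 3181) scene (np.float64(95.4), 0, 126)
420.0 fr 4.8 ft 1.6 fz 10.5 c 0.0
435.0 fr 3.9 ft 1.7 fz 8.7 c 0.2
t 26.8333
   wrist (np.float64(97.0), 0, 2753) scene (np.float64(96.4), 0, 124)
450.0 fr 1.7 ft 2.2 fz 7.7 c 0.3
465.0 fr -1.5 ft 1.4 fz 7.6 c 0.3
t 27.5333
   wrist (np.float64(97.1), 0, 2498) scene (np.float64(96.0), 0, 123)
480.0 fr -2.6 ft 0.6 fz 6.7 c 0.3
495.0 fr -3.6 ft 0.5 fz 7.6 c 0.2
t 28.2333
   wrist (np.float64(99.1), 29, 2584) scene (np.float64(95.9), 0, 120)
510.0 fr -5.3 ft 0.9 fz 8.2 c 0.1
525.0 fr -5.9 ft 1.1 fz 9.3 c -0.0
t 28.9333
   wrist (np.float64(101.4), 156, 2997) scene (None, 0, 77)
8 wrist (np.float64(101.5), 153, 2996) scene (None, 0, 79)
```

View pics/w8.png

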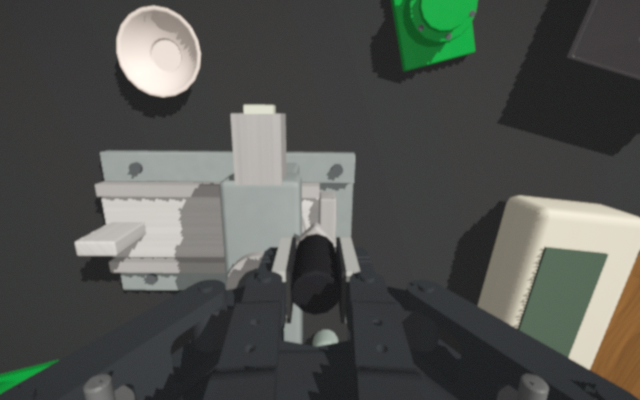

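The white tab shows at (259,109), about 4.4 mm out. The rate is 2.5 mm per 30°, as described. Another ~90° should give about 12 mm, so I check on the way.

```bash
python3 - <<'E'
from h import *
turn(30,2); look("9a"); turn(30,2); look("9b")
E
```

```text
540.0 fr -6.8 ft 0.5 fz 9.8 c -0.2
555.0 fr -6.9 ft 2.3 fz 9.3 c -0.4
t 29.7333
9a wrist (np.float64(103.6), 336, 3554) scene (None, 6, 74)
570.0 fr -6.3 ft 1.2 fz 9.3 c -0.6
585.0 fr -5.9 ft 3.0 fz 9.6 c -0.8
t 30.4333
9b wrist (np.float64(106.1), 548, 4076) scene (np.float64(105.2), 12, 134)
```

View pics/w9b.png

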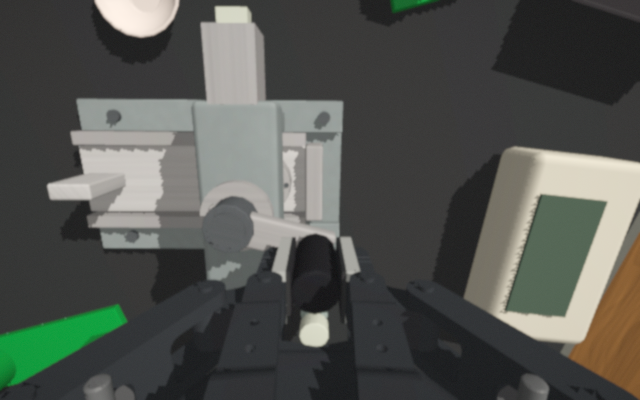

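View pics/s9b.png

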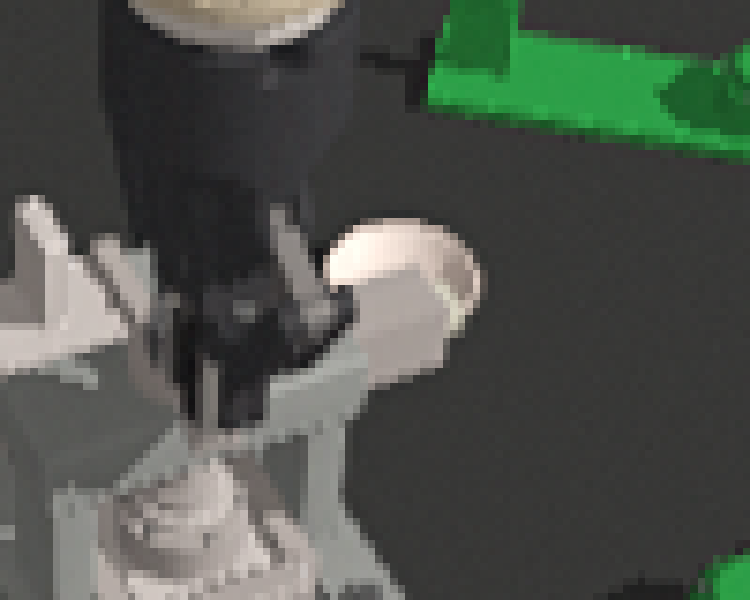

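The tab is about 9.1 mm out, with the tip at (233,8) in the wrist view. I turn another 33°, then release, lift and verify.

```bash
python3 - <<'E'
from h import *
turn(33,3); manip.dwell(.1)
manip.set_gripper(.5); print(manip.current_force())
P=manip.current_ee_pos().copy()
manip.move_l([P[0],P[1],.27],max_speed=.15)
K=[.583,-.019]
look("10"); 
p,d,W=cloud("wrist"); np.save("w10.npy",W)
w=W.reshape(-1,3); w=w[~np.isnan(w[:,0])]; dd=w[:,:2]-C; u=dd@EX[:2]; v=dd@EY[:2]
m=(w[:,2]>.055)&(w[:,2]<.07)&(u<-.09)&(u>-.2)&(abs(v)<.03)
print("post",cv2.minAreaRect(np.stack([u[m],v[m]],1).astype(np.float32)*1000), manip.current_time())
E
```

```text
596.0 fr -5.2 ft 1.9 fz 9.3 c -1.0
607.0 fr -4.9 ft 2.9 fz 9.0 c -1.2
618.0 fr -2.9 ft 3.3 fz 8.6 c -1.3
t 31.3083
[ 0.49218027 -0.29374116  1.42663768]
10 wrist (np.float64(108.5), 217, 1271) scene (np.float64(107.9), 16, 141)
post ((-129.67027282714844, 0.6236891746520996), (11.483370780944824, 30.078447341918945), 89.66398620605469) 32.9417
```

View pics/w10.png

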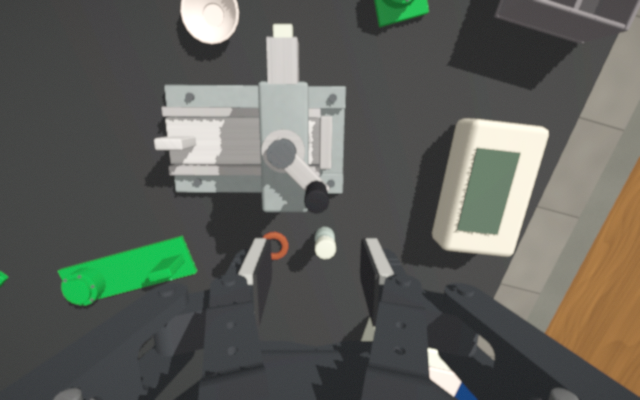

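View pics/s10.png

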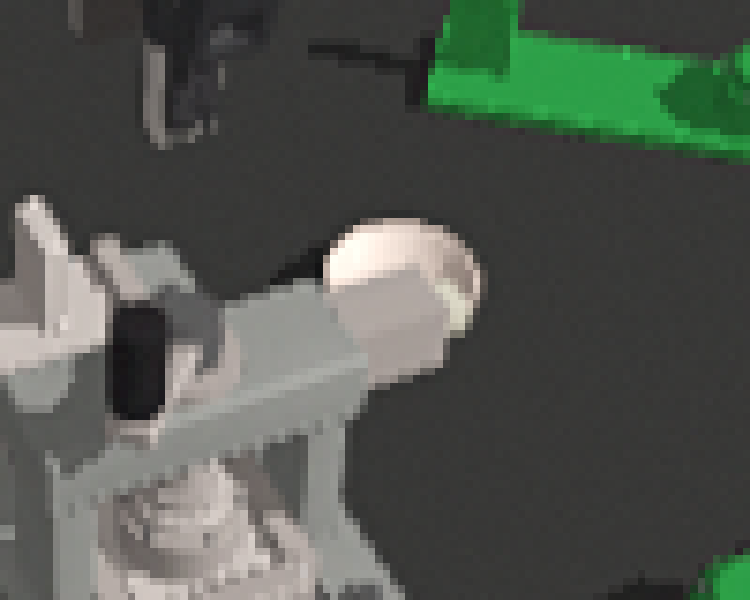

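The crank is free with the knob at (316,197). The white tab at (283,31) is about 12 mm out with no black band, the carrier is home with the post at x -129.7 mm, and the gasket, vial and dish are where they were.

```bash
python3 - <<'E'
from h import *
manip.sign_off()
E
```

```text
the job is handed in; nothing more can be done
```

The job is done and handed in at about 33 s on the robot's clock, inside the 67 s limit. The sign-off gives no verdict.

- **Carrier:** I gripped the aluminium post and slid it about 61 mm with force checks. I stopped when about 10 N was felt at the stop, after 1 to 3 N while sliding. The last check put the post at x -129.7 mm in the press's frame, which is home within 2 mm.
- **Crank and tab:** I turned the crank about 618° clockwise. The tab started to show at about 480°. After release it stands about 12.2 mm out by the wrist camera and about 12 mm by the scene camera. The last wrist and scene pictures show no black band. The crank is free.
- **Bystanders:** The gasket, vial and dish looked undisturbed in the last pictures. I did not remeasure the other bystanders, but the arm did not come near them while working.
- **Checks that disagreed:** The scene and overhead depth readings differed by up to about 6 mm for the press and post positions. I used the wrist camera instead, and its readings matched the known sizes. In a few scene pictures the gripper hid the tab sleeve, so those gave no reading.

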